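# Hang a second alignment mould on the occupied hook

## Task

Take the blue screen-alignment mould out of the rack and hang it by its hole on the hook, in front of the grey mould that already hangs there. Slide the grey one back with it, both on the hook, until you feel the sprung stop behind them give by a few millimetres, without forcing it, then let the blue mould hang freely close in front of the grey one. Leave the orange mould in the rack and keep the grey one on the hook.

Things in the scene. Friction and masses are not known exactly. Their poses are not given: they have to be found in the camera images.
- hook_stand: Fixed hook stand: dark steel foot 130 x 100 mm, grey post 30 mm wide, 170 mm tall. Origin on the counter under the root of the hook; z up; the hook runs from the post along the stand's -x axis, roughly towards the robot.
- hook_root (a point): Where the hook's axis leaves the post, 155 mm above the counter; axes as the stand's. On the hook, behind the grey mould, sits a stop: a sprung black rubber pad (32 mm disc). Its front face is 24 to 51 mm in front of this point, unreported: feel it. It yields at 2 N, stiffens by 1 N/mm, is rigid after 10 mm (12 N), springs back. Over 20 N on stop, hook or between moulds is forcing.
- hook_tip (a point): Centre of the hook's rounded tip: 136 mm along the stand's -x from the root and 9 mm above the axis. The hook is a round steel rod 8 mm thick, level and straight for 125 mm from the root, its last part rising at about 40 degrees.
- mould_rack: Fixed grey plastic rack 104 x 84 mm, 36 mm tall, with two slots 50 mm apart along its x axis (at x = -25 and +25 mm) in which moulds stand upright, their feet 8 mm above the counter; slots 11 mm wide, 64 mm long. Origin: underside centre. Which slot holds the blue mould varies.
- blue_mould: Blue flat plate with a shallow phone-shaped recess in its front, standing upright in the rack: 60 mm wide (its y), 118 mm tall (z), 8 mm thick (x); about 0.13 kg, strong metal, may be gripped firmly. Origin: centre of its bottom edge; recess faces -x. Grip it from above across its 60 mm width, at the height of the hole. Hung, its recess may face either way.
- blue_eye (a point): Centre of the blue mould's hole, 96 mm above its origin; hole 14 mm wide, 24 mm tall, right through; 10 mm of metal above it. Hanging, this point is 8 mm below the axis of the hook.
- grey_mould: Bare aluminium mould of the same kind, 50 mm wide, 108 mm tall, 8 mm thick, hanging loose on the hook by its hole 62 to 84 mm in front of the root, ahead of the pad and not touching it; slides along the hook with little force. Origin: centre of its bottom edge.
- grey_eye (a point): Centre of the grey mould's hole (14 x 24 mm), 86 mm above its origin; 8 mm below the hook's axis as it hangs.
- orange_mould: Orange mould, same size as the blue one, in the other slot of the rack; stays there. Origin: centre of its bottom edge.
- flux_jar: Small jar with green lid, 42 mm wide, 27 mm tall, standing loose at the right front; bystander. Origin: underside centre.
- solder_spool: Loose spool of solder, 54 mm wide, 27 mm tall, at the right; bystander. Origin: underside centre.
Things that resemble listed ones, but are neither listed nor needed, are in the scene too. Leave any red or turquoise look-alike of the blue_mould alone.

How it is judged:
By the outcome, as a careful person would: the job done as asked, in the order asked, and still so for the second after the job is handed in, with the robot touching nothing.
It also fails if it takes over 59 s, if anything falls off the work surface, if the arm or the gripper's body presses on something with over 40 N, if the wrist force passes 120 N, or if a joint passes its speed limit or range.

## Robot

A 6-joint arm with a two-finger parallel gripper is mounted at the origin on a cart in front of the work surface, level with it; the furniture and walls round the work are solid. World frame = base frame: x ahead of the robot, y to its left, z up, the work surface at z = 0. Lengths are in m, angles in rad, forces in N, time in s.
With the tool pointing down it reaches from about 0.375 to 0.975 m from the base axis. Payload 3.8 kg.
Tool frame: the origin (TCP) lies midway between the tips of the shut fingers; the grasp point (between the pads) lies 19 mm behind it; z points along the fingers, y is the line along which they close (so a half turn about z gives the same grasp; the last joint's range is limited). The gripper opens to 85 mm and grips with 20 to 120 N. Pads are 22 mm wide; open, the fingers measure 114 mm over their backs; the gripper's body (76 mm by 85 mm) begins 54 mm behind the grasp point. The pads swing forward as they close: fully open they stand 13 mm farther back than shut.
Start: joints at [-1.16, 0.264, 1.604, -0, 1.274, -0.037], TCP at [0.292, -0.608, 0.231] pointing down, gripper open.
Joint ranges: [-2.63, 2.63], [-0.94, 2.18], [0.31, 2.57], [-1.31, 4.45], [0, 2.66], [-2.55, 2.55]. Speed limits (rad/s): [2.57, 2.57, 3.14, 3.14, 3.14, 3.14].

## Interface

Orientations are given as [roll, pitch, yaw] about the fixed x, y, z axes, in that order (R = Rz(yaw) Ry(pitch) Rx(roll)).
In Python, from workcell import telemetry, snapshot, camera_info, order gives the robot as it stands.
- The arm moves only by the tool play_rows, never from a script. Its argument "increments" is a list that holds one entry, the list of rows, each a list of 5 numbers: the finger opening in cm, from 0 to 8.54, then the shift along the tool's x, y, z in cm, then the turn about the tool's z in units of 8 degrees (1.0 is 8 degrees). In form: [[[hand, x, y, z, turn], ...]]. A call has 1 to 5 rows; each row is the pose to reach, as a shift and turn from the pose commanded when the call began, along the tool's axes at that moment; what a row does not reach only later rows make up. A row lasts 1/10 s, in which the tool goes at most 50 mm and 8.59 degrees, less where a joint would pass 70% of its speed; a pose out of reach is approached as far as the arm can. A call with a gripper value outside its range is refused whole. The fingers move at their own pace and stop on an object; the grip force is fixed at half the most. Time passes only in rows, so rows that repeat a pose let the fingers close. It gives the time, the measured TCP pose, the force, the opening and the grip force at its end, in the units of the state.
- telemetry.sense(): the state, without advancing time (a new reading comes with each control period).
- snapshot(name): name is "scene" or "top" or "wrist"; returns the picture (420x560x3 uint8, red, green, blue); there is no depth.
- camera_info(name): a dict with "mtx" (3x3 intrinsics, pixels), "dist_coeffs" ([k1, k2, p1, p2, k3] as OpenCV has them; the pictures are not rectified), "origin" and "orientation" of the camera in the world; the wrist camera has in their place "tool_from_camera" (4x4, takes a point from camera to tool coordinates, whose origin is the TCP and whose axes are the flange's). Camera axes: x right, y up, looking along -z (the intrinsics and any distortion apply to the point x, -y, -z); pixel columns grow to the right and rows downward; lengths in m; the calibration is good to about 2 mm. A picture is of the moment at which its call begins: read the wrist's pose just before it. camera_info takes no time and is no camera call.
- order.job_done(): hands the job in; it is judged then, once.
The state is a dict: "t": time; "joint_positions": joint angles; "qd": joint speeds; "effort": joint torques, N m; "ee_pos": TCP position; "orientation": TCP orientation; "contact_force": force on the tool from outside, world axes, zero at the start; "moment": the same for the moment, N m; "opening": opening from 0.0 (shut) to 1.0 (fully open); "grip_force": force on a finger pad.
Only numpy, scipy, OpenCV 4.12 (cv2) and the standard library are available. Lean on these libraries where they do the work, as an engineer would, in place of code of your own. Each camera call takes 0.05 s, during which the arm holds its last target. There are 200 camera calls.

## Working session

There is one attempt and no reset: what is moved stays moved. The work goes in short steps, Python scripts to look and compute and a tool call to move; the robot and the scene stay as the last step left them, time stands still between calls to the robot, and variables do not carry over. Pictures are saved under pics/ and viewed, at most 10 in all, crops included, and the job is handed in when it is done.

Besides the shell and the picture viewer there is one more tool, called after "Request:" as name(argument=value, ...) on one line, values as JSON. play_rows: Moves the arm, as the interface text tells. Its arguments: {"type":"object","properties":{"increments":{"type":"array"}},"required":["increments"]}

```bash
mkdir -p pics; cat > h.py <<'E'
import numpy as np, cv2
from scipy.spatial.transform import Rotation as Rn
from workcell import telemetry, snapshot, camera_info, order
def cam(name, s=None):
    c=camera_info(name); K=np.array(c["mtx"]); d=np.array(c["dist_coeffs"],float)
    if "tool_from_camera" in c:
        T=np.array(c["tool_from_camera"]); s=s or telemetry.sense()
        R=Rn.from_euler('xyz',s["orientation"]).as_matrix()
        return K,d,R@T[:3,:3],R@T[:3,3]+np.array(s["ee_pos"])
    o=np.array(c["orientation"])
    R=o if o.shape==(3,3) else Rn.from_euler('xyz',o).as_matrix()
    return K,d,R,np.array(c["origin"])
def ray(C,px):
    K,d,R,o=C
    p=cv2.undistortPoints(np.array([[px]],float),K,d)[0,0]
    return o,R@np.array([p[0],-p[1],-1])
def onz(C,px,z):
    o,r=ray(C,px); return o+r*(z-o[2])/r[2]
def proj(C,P):
    K,d,R,o=C
    q=(np.atleast_2d(P)-o)@R; q=q*[1,-1,-1]
    return cv2.projectPoints(q,np.zeros(3),np.zeros(3),K,d)[0][:,0]
E
python3 - <<'E'
from h import *
for n in("scene","top","wrist"):
    cv2.imwrite(f"pics/{n}0.png",cv2.cvtColor(snapshot(n),cv2.COLOR_RGB2BGR))
    c=camera_info(n); print(n,{k:np.round(v,4).tolist() for k,v in c.items()})
s=telemetry.sense();print(s)
a=cv2.imread("pics/scene0.png");b=cv2.imread("pics/top0.png")
E
```

```text
scene {'mtx': [[487.7931, 0.0, 273.2183], [0.0, 487.7931, 208.5122], [0.0, 0.0, 1.0]], 'dist_coeffs': [-0.0329, 0.0, 0.0, 0.0, 0.0], 'origin': [0.0825, 0.6319, 1.075], 'orientation': [0.7344, -0.0011, -2.6355]}
top {'mtx': [[442.9861, 0.0, 276.8551], [0.0, 442.9861, 205.5958], [0.0, 0.0, 1.0]], 'dist_coeffs': [-0.0332, 0.0, 0.0, 0.0, 0.0], 'origin': [0.3558, -0.1396, 1.0779], 'orientation': [0.1668, 0.0158, -1.5749]}
wrist {'mtx': [[321.1756, 0.0, 285.4396], [0.0, 321.1756, 212.5776], [0.0, 0.0, 1.0]], 'dist_coeffs': [-0.0365, 0.0, 0.0, 0.0, 0.0], 'tool_from_camera': [[0.0006, 0.9588, 0.2841, 0.0717], [1.0, -0.0006, 0.0002, -0.0009], [0.0003, 0.2841, -0.9588, -0.1419], [0.0, 0.0, 0.0, 1.0]]}
{'t': 0.15, 'joint_positions': array([-1.15991078e+00,  2.64551905e-01,  1.60507537e+00,  3.13186852e-05,
        1.27369571e+00, -3.68935879e-02]), 'qd': array([-0.00014987, -0.00132914, -0.00353286,  0.00089541,  0.00191172,
       -0.00142882]), 'effort': array([ 6.33074887e-04, -5.15904665e+01, -3.67960453e+01, -7.28424084e-06,
        8.11879436e-03,  1.37297286e-05]), 'ee_pos': array([ 0.29203468, -0.60792318,  0.23025889]), 'orientation': array([-3.13986460e+00, -9.37339553e-05,  4.47769858e-01]), 'contact_force': array([-0.03916053, -0.25697443, -0.25168648]), 'moment': array([-0.02446338,  0.01471167,  0.04479638]), 'grip_force': 0.0, 'opening': 0.9998753720793558}
```

View pics/scene0.png

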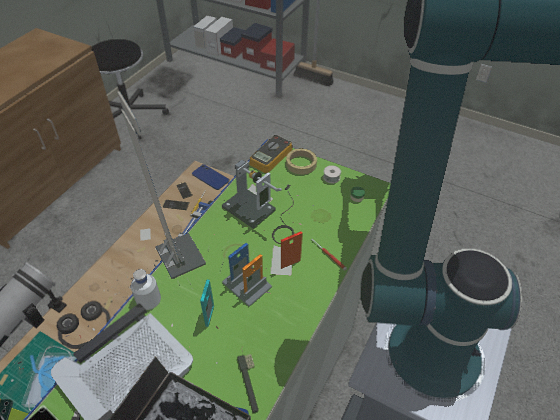

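View pics/top0.png

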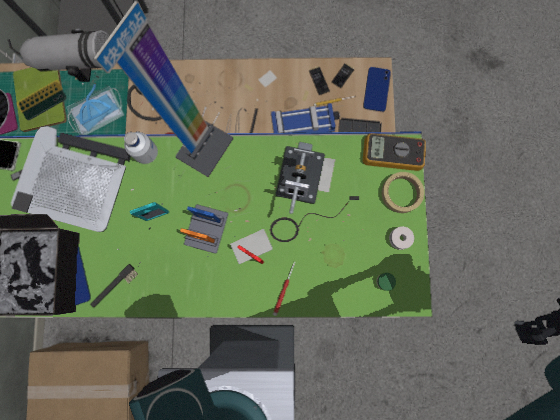

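```bash
python3 - <<'E'
import cv2,numpy as np
a=cv2.imread("pics/scene0.png")[150:310,190:330];b=cv2.imread("pics/top0.png")[135:260,175:335]
cv2.imwrite("pics/c1.png",cv2.resize(a,None,fx=3.75,fy=3.75,interpolation=cv2.INTER_CUBIC))
cv2.imwrite("pics/c2.png",cv2.resize(b,None,fx=4.75,fy=4.75,interpolation=cv2.INTER_CUBIC))
E
```

```text
(no output)
```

View pics/c1.png

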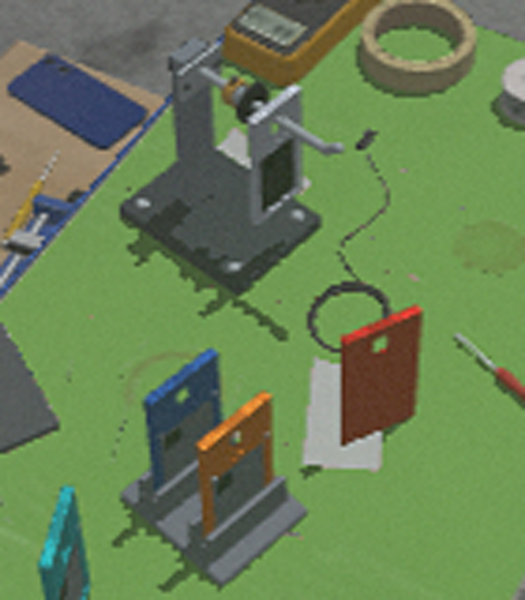

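View pics/c2.png

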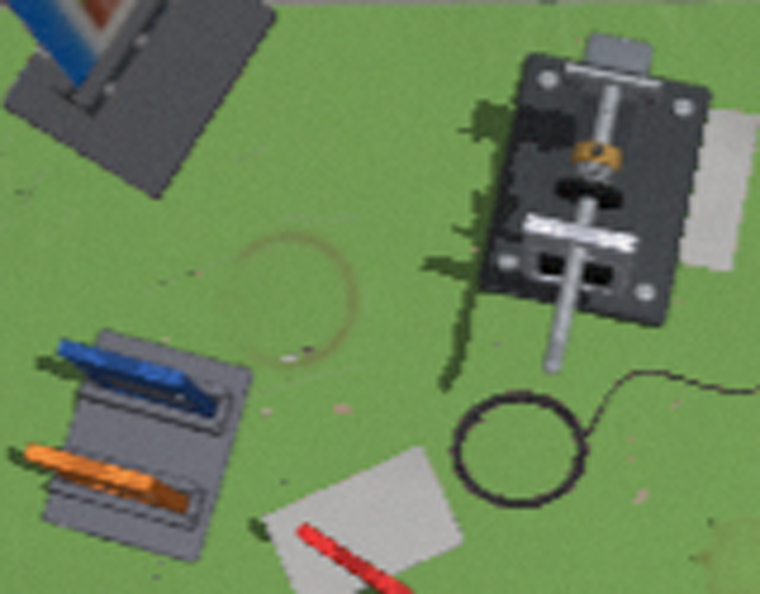

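```bash
python3 - <<'E'
from h import *
S=cam("scene");T=cam("top")
def t(p,z): return onz(T,(175+(p[0]+.5)/4.75-.5,135+(p[1]+.5)/4.75-.5),z)
def s(p,z): return onz(S,(190+(p[0]+.5)/3.75-.5,150+(p[1]+.5)/3.75-.5),z)
def seg(n,f,a,b,z):
    A=f(a,z);B=f(b,z);d=B-A
    print(n,"mid",np.round((A+B)/2,4)[:2],"len",round(np.linalg.norm(d),4),"ang",round(np.degrees(np.arctan2(d[1],d[0])),1))
seg("blue top",t,(63,348),(182,380),.126)
seg("blue scene",s,(148,398),(214,354),.126)
seg("orange top",t,(28,452),(150,485),.126)
seg("orange scene",s,(200,446),(269,397),.126)
seg("grey top",t,(525,226),(637,242),.169)
seg("grey scene",s,(250,126),(299,92),.169)
for n,f,a,b in(("hook top",t,(612,88),(555,355)),("hook straight top",t,(607,110),(560,320))): seg(n,f,a,b,.155)
print("tip",t((553,366),.164),s((340,149),.164),"root scene",s((203,71),.155), "root top",t((612,85),.155))
E
```

```text
blue top mid [0.5049 0.0418] len 0.0574 ang -105.4
blue scene mid [0.5062 0.0423] len 0.0546 ang -110.0
orange top mid [0.4567 0.056 ] len 0.0584 ang -105.3
orange scene mid [0.4573 0.0565] len 0.0574 ang -109.2
grey top mid [ 0.5549 -0.1682] len 0.0499 ang -98.7
grey scene mid [ 0.5537 -0.164 ] len 0.0484 ang -105.9
hook top mid [ 0.5643 -0.17  ] len 0.1254 ang 167.6
hook straight top mid [ 0.5671 -0.17  ] len 0.099 ang 167.0
tip [ 0.49676733 -0.15535744  0.164     ] [ 0.4967872  -0.15583784  0.164     ] root scene [ 0.6265121  -0.18505254  0.155     ] root top [ 0.62699093 -0.18351021  0.155     ]
```

```bash
cat >> h.py <<'E'
def inc(P,yaw_deg,cmd=None):
    s=telemetry.sense()
    p,o=(s["ee_pos"],s["orientation"]) if cmd is None else cmd
    R=Rn.from_euler('xyz',o).as_matrix()
    d=R.T@(np.array(P)-p)*100
    dy=(yaw_deg-np.degrees(o[2])+180)%360-180
    print("inc cm",np.round(d,2),"turn",round(-dy/8,2),"| t",round(s["t"],2),"pos",np.round(s["ee_pos"],4),"rpy",np.round(np.degrees(s["orientation"]),2),"F",np.round(s["contact_force"],2),"op",round(s["opening"],3),"g",round(s["grip_force"],1),"j6",round(s["joint_positions"][5],2))
E
python3 - <<'E'
from h import *
inc([.505,.042,.21],164)
E
```

```text
inc cm [ 47.34 -49.36   2.12] turn -17.29 | t 0.15 pos [ 0.292  -0.6079  0.2303] rpy [-1.799e+02 -1.000e-02  2.566e+01] F [-0.04 -0.26 -0.25] op 1.0 g 0.0 j6 -0.04
```

Request:
play_rows(increments=[[[8.5,3.2,-3.3,0,-1],[8.5,6.4,-6.6,0,-2],[8.5,9.6,-9.9,0,-3],[8.5,12.8,-13.2,0,-4],[8.5,16,-16.5,0,-5]]])

```text
t: 0.65
ee_pos: [0.3651, -0.3885, 0.2309]
orientation: [-3.141, -0.0, 1.151]
contact_force: [0.5, 1.2, 0.2]
opening: 0.997
grip_force: 0.0
```

```bash
python3 -c "
from h import *
inc([.505,.042,.21],164)"
```

```text
inc cm [45.02 -4.77  2.11] turn -12.26 | t 0.65 pos [ 0.3651 -0.3885  0.2309] rpy [-1.7998e+02 -2.0000e-02  6.5960e+01] F [0.47 1.18 0.18] op 0.997 g 0.0 j6 -0.44
```

Request:
play_rows(increments=[[[8.5,4.5,-0.5,0,-1],[8.5,9,-1,0.2,-2],[8.5,13.5,-1.4,0.4,-3],[8.5,18,-1.9,0.7,-4],[8.5,22.5,-2.4,1,-5]]])

```text
t: 1.15
ee_pos: [0.436, -0.1737, 0.2211]
orientation: [3.141, 0.0, 1.849]
contact_force: [0.4, -0.6, -0.1]
opening: 0.996
grip_force: 0.0
```

```bash
python3 -c "
from h import *
inc([.505,.042,.21],164)"
```

```text
inc cm [18.84 12.57  1.12] turn -7.25 | t 1.15 pos [ 0.436  -0.1737  0.2211] rpy [1.7998e+02 1.0000e-02 1.0597e+02] F [ 0.44 -0.57 -0.08] op 0.996 g 0.0 j6 -0.71
```

Request:
play_rows(increments=[[[8.5,3.8,2.5,0,-1],[8.5,7.6,5,0,-2],[8.5,11.3,7.5,0,-3],[8.5,15.1,10,0,-4],[8.5,18.8,12.6,0,-5]]])

```text
t: 1.65
ee_pos: [0.5064, 0.0414, 0.2212]
orientation: [-3.141, 0.0, 2.548]
contact_force: [0.5, -0.1, -0.2]
opening: 0.998
grip_force: 0.0
```

Request:
play_rows(increments=[[[8.5,0,0,0,-1],[8.5,0,0,0.5,-2.25],[8.5,0,0,0.5,-2.25]]])

```text
t: 1.95
ee_pos: [0.5058, 0.0401, 0.2153]
orientation: [-3.141, -0.002, 2.859]
contact_force: [-1.2, 0.7, -0.3]
opening: 0.996
grip_force: 0.0
```

```bash
python3 - <<'E'
from h import *
inc([.505,.042,.21],164)
a=snapshot("wrist");W=cam("wrist")
print(proj(W,[[.505,.042,.126],[.457,.056,.126]]).round())
cv2.imwrite("pics/w1.png",cv2.cvtColor(a,cv2.COLOR_RGB2BGR))
E
```

```text
inc cm [0.13 0.16 0.53] turn -0.02 | t 1.95 pos [0.5058 0.0401 0.2153] rpy [-1.7996e+02 -1.0000e-01  1.6382e+02] F [-1.23  0.69 -0.27] op 0.996 g 0.0 j6 -1.26
[[287. 217.]
 [288. 150.]]
```

View pics/w1.png

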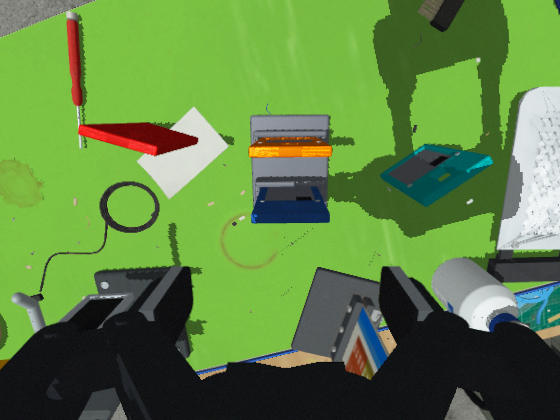

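```bash
python3 - <<'E'
from h import *
a=cv2.imread("pics/w1.png");W=cam("wrist")
h=cv2.cvtColor(a,cv2.COLOR_BGR2HSV)
m=cv2.inRange(h,(100,120,60),(130,255,255));m[:180]=0;m[235:]=0;m[:,:240]=0;m[:,345:]=0
for r in range(198,226,2):
    c=np.where(m[r])[0]; print(r,c.min() if len(c) else None,c.max() if len(c) else None,a[r,290])
for c in(254,270,290,310,326):
    r=np.where(m[:,c])[0];print(c,r.min(),r.max(), [int(a[k,c,0]) for k in range(200,226)])
L=onz(W,(251,216),.126);Rr=onz(W,(329,216),.126);print(L,Rr,(L+Rr)/2,np.linalg.norm(L-Rr))
o=onz(W,(249,151),.126);q=onz(W,(332,151),.126);print((o+q)/2,np.linalg.norm(o-q))
E
```

```text
198 257 322 [62 57 54]
200 256 322 [66 48 34]
202 256 323 [77 40 13]
204 255 324 [78 38 14]
206 254 325 [80 40 16]
208 254 326 [80 38 13]
210 253 327 [76 39 20]
212 252 328 [72 38 16]
214 251 328 [77 40 15]
216 251 328 [78 38 16]
218 251 328 [79 39 15]
220 252 328 [80 42 18]
222 252 318 [74 40 15]
224 None None [ 63 190 122]
254 206 222 [137, 141, 136, 135, 135, 124, 102, 83, 81, 76, 74, 76, 78, 92, 148, 192, 198, 98, 205, 190, 205, 203, 162, 89, 73, 67]
270 201 222 [66, 73, 73, 75, 73, 74, 74, 73, 72, 75, 74, 75, 73, 73, 81, 81, 83, 81, 79, 82, 81, 80, 81, 74, 65, 66]
290 200 222 [66, 71, 77, 77, 78, 79, 80, 79, 80, 79, 76, 71, 72, 74, 77, 78, 78, 77, 79, 81, 80, 78, 74, 67, 63, 67]
310 187 222 [52, 72, 73, 74, 74, 73, 74, 74, 75, 73, 73, 69, 71, 76, 78, 84, 84, 84, 82, 84, 84, 86, 82, 65, 65, 66]
326 208 221 [62, 96, 96, 96, 94, 95, 83, 77, 77, 72, 72, 71, 69, 74, 79, 79, 81, 81, 78, 79, 83, 78, 80, 69, 66, 66]
[0.49672839 0.01575557 0.126     ] [0.51322984 0.07222874 0.126     ] [0.50497911 0.04399216 0.126     ] 0.058834654448265016
[0.45854019 0.05774708 0.126     ] 0.059167800726270925
```

Request:
play_rows(increments=[[[8.5,0,0.2,3,0],[8.5,0,0.2,5,0],[8.5,0,0.2,5,0]]])

```text
t: 2.3
ee_pos: [0.5043, 0.0409, 0.1632]
orientation: [-3.14, -0.006, 2.853]
contact_force: [-0.8, 0.0, -1.0]
opening: 0.995
grip_force: 0.0
```

```bash
python3 -c "
from h import *
inc([.506,.043,.082],163.8)"
```

```text
inc cm [-0.15  0.27  8.12] turn -0.04 | t 2.3 pos [0.5043 0.0409 0.1632] rpy [-179.88   -0.35  163.46] F [-0.8   0.02 -1.01] op 0.995 g 0.0 j6 -1.25
```

Request:
play_rows(increments=[[[8.5,-0.2,0.25,3,0],[8.5,-0.2,0.25,6,0],[8.5,-0.2,0.25,8.1,0],[8.5,-0.2,0.25,8.1,0],[8.5,-0.2,0.25,8.1,0]]])

```text
t: 2.8
ee_pos: [0.5103, 0.043, 0.0863]
orientation: [3.141, 0.001, 2.855]
contact_force: [1.0, 0.3, 0.2]
opening: 0.995
grip_force: 0.0
```

```bash
python3 -c "
from h import *
inc([.506,.043,.082],163.8)"
```

```text
inc cm [ 0.41 -0.12  0.43] turn -0.03 | t 2.8 pos [0.5103 0.043  0.0863] rpy [1.7999e+02 4.0000e-02 1.6357e+02] F [1.04 0.31 0.19] op 0.995 g 0.0 j6 -1.25
```

Request:
play_rows(increments=[[[8.5,0.4,-0.1,0.4,0],[8.5,0.4,-0.1,0.4,0],[8.5,0.4,-0.1,0.4,0]]])

```text
t: 3.1
ee_pos: [0.5061, 0.0434, 0.0823]
orientation: [3.141, 0.002, 2.856]
contact_force: [0.4, -0.2, 0.1]
opening: 0.99
grip_force: 0.0
```

Request:
play_rows(increments=[[[5.0,0,0,0,0],[5.0,0,0,0,0],[5,0,0,0,0],[5,0,0,0,0],[5,0,0,0,0]]])

```text
t: 3.6
ee_pos: [0.5064, 0.0435, 0.0821]
orientation: [3.141, 0.001, 2.856]
contact_force: [-0.4, 0.3, 5.6]
opening: 0.69
grip_force: 64.9
```

```bash
python3 -c "
from h import *
inc([.506,.043,.082],163.8)"
```

```text
inc cm [ 0.02 -0.06  0.01] turn -0.02 | t 3.6 pos [0.5064 0.0435 0.0821] rpy [1.7997e+02 8.0000e-02 1.6366e+02] F [-0.35  0.32  5.61] op 0.69 g 64.9 j6 -1.25
```

Request:
play_rows(increments=[[[5,0,0,-2,0],[5,0,0,-5,0],[5,0,0,-8.5,0],[5,0,0,-12.5,0],[5,0,0,-12.8,0]]])

```text
t: 4.1
ee_pos: [0.5088, 0.0435, 0.2145]
orientation: [3.139, 0.009, 2.856]
contact_force: [0.6, 0.4, -1.7]
opening: 0.692
grip_force: 66.1
```

Request:
play_rows(increments=[[[5,0,0,0,0],[5,0,0,0,0]]])

```text
t: 4.3
ee_pos: [0.5041, 0.0433, 0.2071]
orientation: [-3.14, -0.003, 2.856]
contact_force: [0.6, 0.5, -2.0]
opening: 0.688
grip_force: 66.1
```

```bash
python3 - <<'E'
from h import *
S=cam("scene");T=cam("top")
e=np.array([-np.cos(np.radians(12.5)),np.sin(np.radians(12.5))])
tip=np.array([.4968,-.1556]); 
P=tip+e*.045
print(P); inc([*P,.21],167.4)
# red decoy estimate
for p in((300,535),(410,592)): print(onz(T,(175+p[0]/4.75,135+p[1]/4.75),.11))
a=snapshot("scene");b=snapshot("wrist")
cv2.imwrite("pics/g1.png",cv2.cvtColor(np.hstack([cv2.resize(a[150:310,190:330],(367,420)),b[:, 60:480]]),cv2.COLOR_RGB2BGR))
E
```

```text
[ 0.45286668 -0.14586022]
inc cm [ -0.41 -19.6   -0.26] turn -0.47 | t 4.3 pos [0.5041 0.0433 0.2071] rpy [-179.93   -0.2   163.66] F [ 0.57  0.51 -2.05] op 0.688 g 66.1 j6 -1.25
[ 0.42631042 -0.04006618  0.11      ]
[ 0.4000099  -0.09075258  0.11      ]
```

View pics/g1.png

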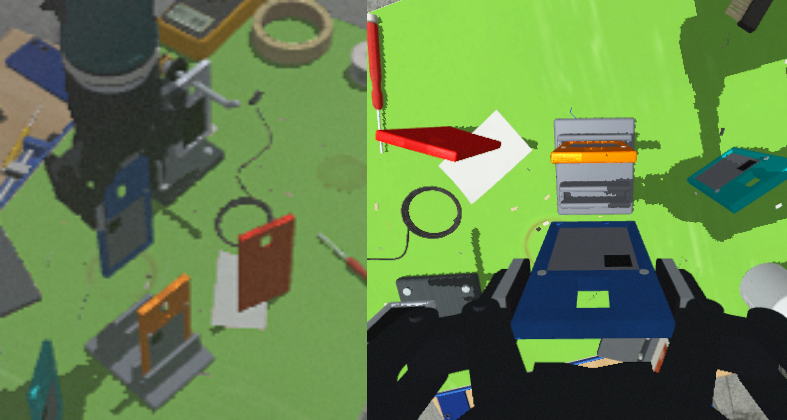

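Request:
play_rows(increments=[[[5,0,-3,0,0],[5,-0.1,-8,0,-0.2],[5,-0.2,-13,0,-0.4],[5,-0.4,-17.5,0,-0.47],[5,-0.4,-19.6,0,-0.47]]])

```text
t: 4.9
ee_pos: [0.4522, -0.1484, 0.2074]
orientation: [-3.141, -0.003, 2.92]
contact_force: [0.4, 0.2, -1.9]
opening: 0.691
grip_force: 66.2
```

Request:
play_rows(increments=[[[5,0,0,2,0],[5,0,0,4.5,0],[5,0,0,6.5,0],[5,0,0,7.2,0],[5,0,0,7.2,0]]])

```text
t: 5.4
ee_pos: [0.4524, -0.1451, 0.1349]
orientation: [3.141, -0.005, 2.922]
contact_force: [-0.0, -0.0, -1.5]
opening: 0.692
grip_force: 66.1
```

Request:
play_rows(increments=[[[5,0,0,0,0],[5,0,0,0,0]]])

```text
t: 5.6
ee_pos: [0.4553, -0.146, 0.1384]
orientation: [-3.141, 0.002, 2.922]
contact_force: [-0.3, 0.3, -2.1]
opening: 0.691
grip_force: 66.1
```

```bash
python3 - <<'E'
from h import *
inc([.4529,-.1459,.1376],167.4)
W=cam("wrist");s=telemetry.sense();R=Rn.from_euler('xyz',s["orientation"]).as_matrix();tcp=s["ee_pos"]
b=snapshot("wrist")
P=[[.004,0,-.0219],[.004,.007,-.0339],[.004,-.007,-.0099],[-.004,0.03,-.0439],[-.004,-.03,-.0439]]
print(proj(W,np.array(P)@R.T+tcp).round(1), "tip",proj(W,[[.4968,-.1556,.164]]).round(1))
cv2.imwrite("pics/w2.png",cv2.cvtColor(b[200:420,150:430],cv2.COLOR_RGB2BGR).repeat(2,0).repeat(2,1))
a=snapshot("top");cv2.imwrite("pics/t2.png",cv2.cvtColor(a,cv2.COLOR_RGB2BGR))
E
```

```text
inc cm [ 0.23 -0.04  0.08] turn 0.0 | t 5.6 pos [ 0.4553 -0.146   0.1384] rpy [-1.7998e+02  1.2000e-01  1.6743e+02] F [-0.35  0.25 -2.14] op 0.691 g 66.1 j6 -1.71
[[284.3 289.2]
 [302.3 305.1]
 [269.  275.8]
 [366.6 339.4]
 [201.5 339.3]] tip [[283.6 384.2]]
```

View pics/w2.png

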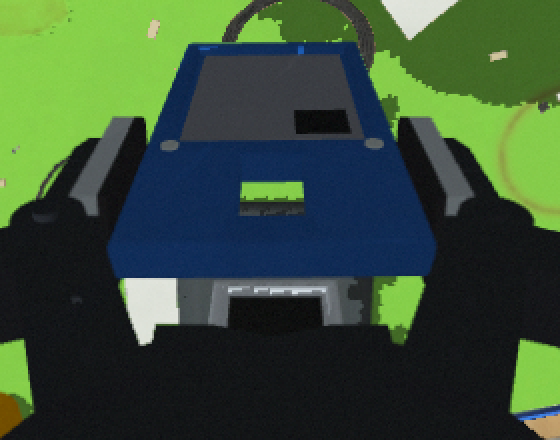

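```bash
python3 - <<'E'
from h import *
s=telemetry.sense();R=Rn.from_euler('xyz',s["orientation"]).as_matrix();tcp=s["ee_pos"]
P=np.array([[x,y,z] for x in(.004,-.004) for y in(-.03,.03) for z in(-.0439,.0741)])@R.T+tcp
E=np.array([[.004,a,b] for a,b in((-.007,-.0339),(.007,-.0339),(.007,-.0099),(-.007,-.0099))])@R.T+tcp
e=np.array([np.cos(np.radians(12.5)),-np.sin(np.radians(12.5)),0]);tip=np.array([.4968,-.1556,.164])
H=np.array([tip,tip+e*.011-[0,0,.009],tip+e*.136-[0,0,.009]])
o=[]
for n in("scene","top"):
    a=cv2.cvtColor(snapshot(n),cv2.COLOR_RGB2BGR);C=cam(n)
    t=proj(C,[tip])[0]; x0,y0=int(t[0])-30,int(t[1])-40; f=6.5
    c=cv2.resize(a[y0:y0+85,x0:x0+60],None,fx=f,fy=f,interpolation=cv2.INTER_CUBIC)
    for Q,col in((P,(255,255,0)),(E,(0,255,255)),(H,(0,0,255))):
        for q in proj(C,Q): 
            u=(q-[x0,y0]+.5)*f; cv2.circle(c,(int(u[0]),int(u[1])),2,col,-1)
    o.append(c)
cv2.imwrite("pics/o1.png",np.hstack(o))
E
```

```text
(no output)
```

View pics/o1.png

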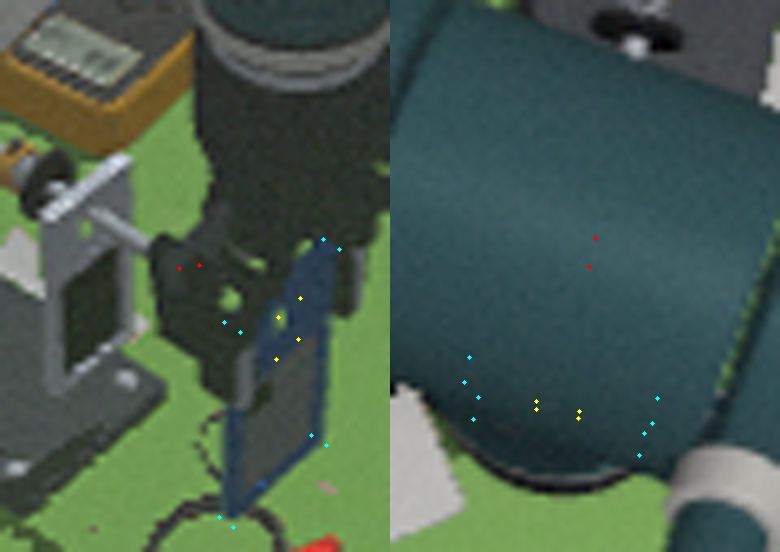

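Request:
play_rows(increments=[[[5,-0.5,0,0,0],[5,-1.2,0,0,0],[5,-2.0,0,0,0],[5,-2.0,0,0,0],[5,-2.0,0,0,0]]])

```text
t: 6.3
ee_pos: [0.474, -0.1502, 0.1371]
orientation: [3.142, -0.0, 2.922]
contact_force: [-0.5, 0.3, -1.8]
opening: 0.691
grip_force: 66.1
```

```bash
cat >> h.py <<'E'
e=np.array([np.cos(np.radians(12.5)),-np.sin(np.radians(12.5)),0]);tip=np.array([.4968,-.1556,.164])
def go(d,z=.1376): # eye d metres past tip (negative: in front)
    s=telemetry.sense(); f=np.array(s["contact_force"]); r=np.array(s["ee_pos"])-tip
    inc([*(tip+e*d)[:2],z],167.5); print("along",round(r@e*1000,1),"lat",round((r@[-e[1],e[0],0])*1000,1),"F along",round(f@e,2),"Flat",round(f@[-e[1],e[0],0],2))
E
python3 -c "
from h import *
go(-.02)"
```

```text
inc cm [-0.34 -0.03 -0.05] turn -0.01 | t 6.3 pos [ 0.474  -0.1502  0.1371] rpy [ 1.8000e+02 -3.0000e-02  1.6743e+02] F [-0.5   0.34 -1.76] op 0.691 g 66.1 j6 -1.71
along -23.4 lat 0.3 F along -0.56 Flat 0.23
```

Baseline force along ≈ −0.5 N. Insert slowly past the tip.

Request:
play_rows(increments=[[[5,-0.4,0,0,0],[5,-0.8,0,0,0],[5,-1.2,0,0,0],[5,-1.6,0,0,0],[5,-2.0,0,0,0]]])

```text
t: 6.8
ee_pos: [0.4937, -0.1546, 0.1373]
orientation: [-3.142, 0.0, 2.922]
contact_force: [0.4, 0.6, -1.8]
opening: 0.689
grip_force: 66.1
```

```bash
python3 -c "
from h import *
go(.02)"
```

```text
inc cm [-2.33 -0.02 -0.03] turn -0.01 | t 6.8 pos [ 0.4937 -0.1546  0.1373] rpy [-180.      0.    167.41] F [ 0.36  0.6  -1.82] op 0.689 g 66.1 j6 -1.7
along -3.3 lat 0.3 F along 0.22 Flat 0.66
```

Request:
play_rows(increments=[[[5,-0.3,0,0,0],[5,-0.6,0,0,0],[5,-0.9,0,0,0],[5,-1.1,0,0,0],[5,-1.3,0,0,0]]])

```text
t: 7.3
ee_pos: [0.5061, -0.1574, 0.1373]
orientation: [3.142, -0.0, 2.922]
contact_force: [0.3, 0.1, -1.3]
opening: 0.694
grip_force: 66.1
```

```bash
python3 - <<'E'
from h import *
go(.02)
a=cv2.cvtColor(snapshot("scene"),cv2.COLOR_RGB2BGR);b=cv2.cvtColor(snapshot("wrist"),cv2.COLOR_RGB2BGR)
cv2.imwrite("pics/x1.png",np.hstack([cv2.resize(a[165:245,220:290],(420,480),interpolation=cv2.INTER_CUBIC),cv2.resize(b[270:420,230:340],(352,480))]))
E
```

```text
inc cm [-1.05 -0.03 -0.03] turn -0.01 | t 7.3 pos [ 0.5061 -0.1574  0.1373] rpy [ 1.8000e+02 -1.0000e-02  1.6742e+02] F [ 0.26  0.05 -1.27] op 0.694 g 66.1 j6 -1.7
along 9.5 lat 0.3 F along 0.24 Flat 0.11
```

View pics/x1.png

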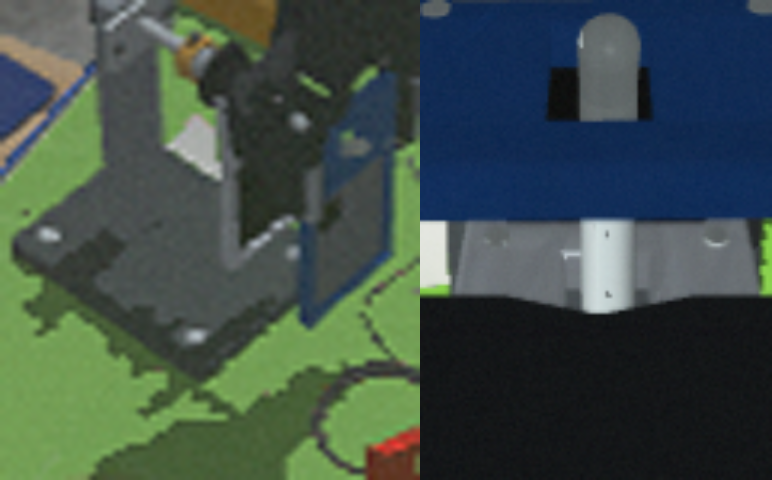

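Request:
play_rows(increments=[[[5,-0.5,0.05,0,0],[5,-1.0,0.07,0,0],[5,-1.5,0.07,0.4,0],[5,-2.0,0.07,0.8,0],[5,-2.5,0.07,0.8,0]]])

```text
t: 7.9
ee_pos: [0.5304, -0.162, 0.1282]
orientation: [3.141, -0.002, 2.922]
contact_force: [0.5, 0.9, -1.8]
opening: 0.689
grip_force: 66.1
```

Request:
play_rows(increments=[[[5,0,0,0,0],[5,-0.2,0,0,0],[5,-0.5,0,0,0],[5,-0.7,0,0,0],[5,-0.7,0,0,0]]])

```text
t: 8.4
ee_pos: [0.5378, -0.1637, 0.1295]
orientation: [-3.142, 0.001, 2.922]
contact_force: [-0.4, -0.0, -0.4]
opening: 0.695
grip_force: 66.1
```

```bash
python3 -c "
from h import *
go(.05,.1295)"
```

```text
inc cm [-0.83 -0.09  0.  ] turn -0.01 | t 8.4 pos [ 0.5378 -0.1637  0.1295] rpy [-1.8000e+02  3.0000e-02  1.6742e+02] F [-0.36 -0.01 -0.37] op 0.695 g 66.1 j6 -1.69
along 41.7 lat 0.9 F along -0.35 Flat -0.08
```

Request:
play_rows(increments=[[[5,-0.4,0,0,0],[5,-0.8,0,0,0],[5,-1.2,0,0,0],[5,-1.6,0,0,0],[5,-2.0,0,0,0]]])

```text
t: 8.9
ee_pos: [0.557, -0.168, 0.1292]
orientation: [3.142, -0.001, 2.922]
contact_force: [-0.6, -0.6, -1.2]
opening: 0.691
grip_force: 66.1
```

Request:
play_rows(increments=[[[5,-0.2,0,0,0],[5,-0.4,0,0,0],[5,-0.6,0,0,0],[5,-0.7,0,0,0],[5,-0.7,0,0,0]]])

```text
t: 9.4
ee_pos: [0.5631, -0.1694, 0.1292]
orientation: [3.142, -0.001, 2.922]
contact_force: [-3.7, -0.0, 0.8]
opening: 0.691
grip_force: 66.3
```

```bash
python3 -c "
from h import *
go(.07,.1295)"
```

```text
inc cm [-0.23 -0.09 -0.03] turn -0.01 | t 9.4 pos [ 0.5631 -0.1694  0.1292] rpy [ 1.8000e+02 -8.0000e-02  1.6741e+02] F [-3.72 -0.    0.79] op 0.691 g 66.3 j6 -1.69
along 67.7 lat 0.9 F along -3.64 Flat -0.81
```

```bash
python3 - <<'E'
from h import *
T=cam("top");S=cam("scene")
t=lambda p,z: onz(T,(175+(p[0]+.5)/4.75-.5,135+(p[1]+.5)/4.75-.5),z)
for n,p,z in(("pad rod front",(587,205),.159),("pad top front",(588,186),.171),("grey top front",(580,240),.169),("grey top back",(583,226),.169),("root",(612,85),.155)):
    print(n,round((t(p,z)-tip)@e*1000,1))
go(.07,.1295)
b=cv2.imread("pics/scene0.png")
s=lambda p,z: onz(S,(190+(p[0]+.5)/3.75-.5,150+(p[1]+.5)/3.75-.5),z)
print("pad scene ctr",(s((251,100),.155)-tip)@e*1000)
E
```

```text
pad rod front 75.2
pad top front 80.9
grey top front 56.7
grey top back 63.1
root 133.1
inc cm [-0.23 -0.09 -0.03] turn -0.01 | t 9.4 pos [ 0.5631 -0.1694  0.1292] rpy [ 1.8000e+02 -8.0000e-02  1.6741e+02] F [-3.72 -0.    0.79] op 0.691 g 66.3 j6 -1.69
along 67.7 lat 0.9 F along -3.64 Flat -0.81
pad scene ctr 86.03929125645942
```

Request:
play_rows(increments=[[[5,0,0,0,0],[5,0,0,0,0],[5,0,0,0,0]]])

```text
t: 9.7
ee_pos: [0.5632, -0.1694, 0.1292]
orientation: [3.142, -0.001, 2.922]
contact_force: [-5.3, 0.9, 1.2]
opening: 0.694
grip_force: 66.3
```

```bash
python3 -c "
from h import *
go(.07,.1295)"
```

```text
inc cm [-0.21 -0.09 -0.03] turn -0.01 | t 9.7 pos [ 0.5632 -0.1694  0.1292] rpy [ 1.8000e+02 -5.0000e-02  1.6742e+02] F [-5.29  0.86  1.19] op 0.694 g 66.3 j6 -1.69
along 67.9 lat 0.9 F along -5.35 Flat -0.31
```

Request:
play_rows(increments=[[[5,-0.1,0,0,0],[5,-0.1,0,0,0],[5,-0.1,0,0,0]]])

```text
t: 10.0
ee_pos: [0.5643, -0.1696, 0.1292]
orientation: [3.142, -0.001, 2.922]
contact_force: [-4.4, 1.3, 1.5]
opening: 0.69
grip_force: 66.3
```

Request:
play_rows(increments=[[[5,0,0,0,0],[5,0,0,0,0]]])

```text
t: 10.2
ee_pos: [0.5643, -0.1696, 0.1291]
orientation: [3.142, -0.001, 2.922]
contact_force: [-5.0, 1.2, -0.2]
opening: 0.689
grip_force: 66.3
```

Request:
play_rows(increments=[[[5,0,0,0,0],[5,0,0,0,0]]])

```text
t: 10.4
ee_pos: [0.5643, -0.1696, 0.1292]
orientation: [3.142, -0.001, 2.922]
contact_force: [-3.9, 0.9, 0.7]
opening: 0.693
grip_force: 66.3
```

Request:
play_rows(increments=[[[5,-0.1,0,0,0],[5,-0.2,0,0,0],[5,-0.2,0,0,0]]])

```text
t: 10.7
ee_pos: [0.5658, -0.17, 0.1292]
orientation: [3.142, -0.002, 2.922]
contact_force: [-6.4, 2.0, 2.5]
opening: 0.695
grip_force: 66.4
```

Request:
play_rows(increments=[[[5,0,0,0,0]]])

```text
t: 10.8
ee_pos: [0.5658, -0.17, 0.1292]
orientation: [3.142, -0.002, 2.922]
contact_force: [-5.9, 1.6, 2.2]
opening: 0.693
grip_force: 66.4
```

Request:
play_rows(increments=[[[5,0,0,0,0]]])

```text
t: 10.9
ee_pos: [0.5658, -0.17, 0.1291]
orientation: [3.142, -0.002, 2.922]
contact_force: [-6.1, 1.4, 2.2]
opening: 0.691
grip_force: 66.4
```

Request:
play_rows(increments=[[[5,0,0,0,0]]])

```text
t: 11.0
ee_pos: [0.5658, -0.17, 0.1292]
orientation: [3.142, -0.002, 2.922]
contact_force: [-6.0, 1.6, 2.1]
opening: 0.691
grip_force: 66.4
```

Request:
play_rows(increments=[[[5,0.2,0,0,0],[5,0.4,0,0,0],[5,0.6,0,0,0],[5,0.7,0,0,0],[5,0.7,0,0,0]]])

```text
t: 11.5
ee_pos: [0.5604, -0.1688, 0.1296]
orientation: [-3.142, 0.002, 2.922]
contact_force: [0.7, -0.7, -1.6]
opening: 0.687
grip_force: 66.1
```

Request:
play_rows(increments=[[[5,0,0,0.1,0],[5,0,0,0.2,0],[5,0,0,0.3,0],[5,0,0,0.3,0],[5,0,0,0.3,0]]])

```text
t: 12.0
ee_pos: [0.5598, -0.1687, 0.1262]
orientation: [-3.142, -0.0, 2.922]
contact_force: [-1.0, 0.5, -1.8]
opening: 0.69
grip_force: 66.1
```

```bash
python3 -c "
from h import *
go(.06,.1252)"
```

```text
inc cm [ 0.43 -0.09  0.1 ] turn -0.01 | t 12.0 pos [ 0.5598 -0.1687  0.1262] rpy [-1.8000e+02 -1.0000e-02  1.6742e+02] F [-0.98  0.48 -1.82] op 0.69 g 66.1 j6 -1.69
along 64.3 lat 0.9 F along -1.06 Flat 0.25
```

Request:
play_rows(increments=[[[5,0,0,0.05,0],[5,0,0,0.1,0],[5,0,0,0.1,0],[5,0,0,0.1,0]]])

```text
t: 12.4
ee_pos: [0.5598, -0.1687, 0.1253]
orientation: [-3.142, -0.0, 2.922]
contact_force: [0.0, -0.3, -0.9]
opening: 0.693
grip_force: 66.1
```

Request:
play_rows(increments=[[[5,0,0,0.05,0],[5,0,0,0.05,0],[5,0,0,0.05,0]]])

```text
t: 12.7
ee_pos: [0.5599, -0.1687, 0.125]
orientation: [-3.142, 0.0, 2.922]
contact_force: [-1.3, -0.5, -0.0]
opening: 0.69
grip_force: 66.2
```

Request:
play_rows(increments=[[[6.3,0,0,0,0],[6.5,0,0,0,0],[7,0,0,0,0],[7.5,0,0,0,0],[8.3,0,0,0,0]]])

```text
t: 13.2
ee_pos: [0.5599, -0.1687, 0.1249]
orientation: [-3.142, 0.0, 2.922]
contact_force: [0.3, 0.5, -0.0]
opening: 0.971
grip_force: 0.0
```

Request:
play_rows(increments=[[[8.4,0,0,0,0],[8.4,0,0,0,0],[8.4,0,0,-1,0],[8.4,0,0,-2.5,0],[8.4,0,0,-4,0]]])

```text
t: 13.7
ee_pos: [0.5601, -0.1687, 0.1664]
orientation: [-3.142, 0.001, 2.922]
contact_force: [0.2, -0.1, -0.1]
opening: 0.983
grip_force: 0.0
```

Request:
play_rows(increments=[[[8.4,0,0,-3,0],[8.4,0,0,-6,0],[8.4,2,0,-9,0],[8.4,5,0,-10,0],[8.4,9,0,-10,0]]])

```text
t: 14.2
ee_pos: [0.4739, -0.1498, 0.2698]
orientation: [-3.14, 0.008, 2.922]
contact_force: [-0.3, -0.2, -0.6]
opening: 0.987
grip_force: 0.0
```

Request:
play_rows(increments=[[[8.4,3,4,0,0],[8.4,5,8,0,0],[8.4,7,12,0,0],[8.4,8,16,0,0],[8.4,8,18,0,0]]])

```text
t: 14.7
ee_pos: [0.4326, 0.0467, 0.2671]
orientation: [3.14, 0.003, 2.924]
contact_force: [0.2, -0.1, -0.3]
opening: 0.987
grip_force: 0.0
```

```bash
python3 - <<'E'
from h import *
go(0)
o=[]
for n,(x,y,w,h) in{"scene":(215,160,80,120),"top":(225,125,110,120)}.items():
    a=cv2.cvtColor(snapshot(n),cv2.COLOR_RGB2BGR)
    cv2.imwrite(f"pics/end_{n}.png",a); o.append(cv2.resize(a[y:y+h,x:x+w],(int(w*500/h*1),500),interpolation=cv2.INTER_CUBIC))
cv2.imwrite("pics/end.png",np.hstack(o))
E
```

```text
inc cm [-10.59 -18.39  12.94] turn 0.0 | t 14.7 pos [0.4326 0.0467 0.2671] rpy [179.89   0.18 167.53] F [ 0.2  -0.13 -0.29] op 0.987 g 0.0 j6 -1.3
along -106.5 lat 183.6 F along 0.22 Flat -0.08
```

View pics/end.png

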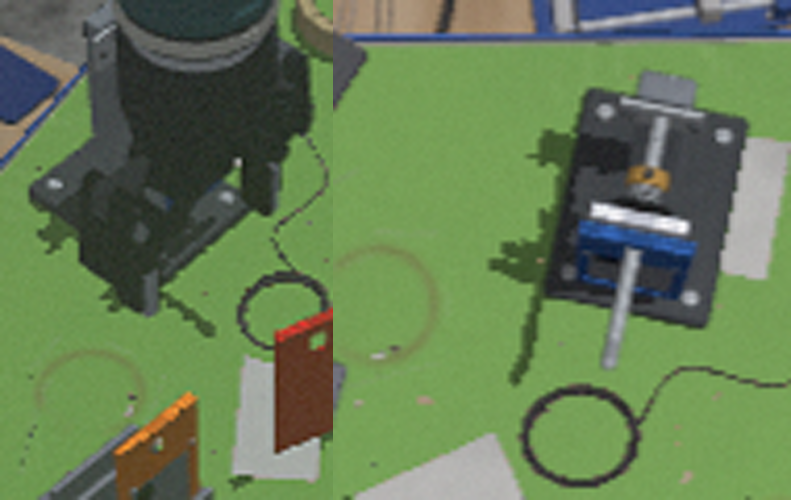

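The top view shows the blue mould on the hook at about (637,240), with the grey one close behind it at (640,218) against the pad. In the scene view the orange mould is still in the rack at (160,450). The arm is clear of everything. I let it settle for a moment before handing in.

Request:
play_rows(increments=[[[8.4,0,0,0,0],[8.4,0,0,0,0],[8.4,0,0,0,0],[8.4,0,0,0,0],[8.4,0,0,0,0]]])

```text
t: 15.3
ee_pos: [0.4331, 0.0434, 0.2647]
orientation: [-3.141, -0.0, 2.921]
contact_force: [-0.4, 0.5, 0.7]
opening: 0.983
grip_force: 0.0
```

```bash
python3 -c "
from h import *
print(order.job_done())"
```

```text
the job is handed in; nothing more can be done
None
```

Job handed in at 15.3 s: the blue mould hangs freely close in front of the grey one, the stop was pressed to about 6 N (roughly 4 mm of give, judged from the force), and the orange mould is still in the rack.

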